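# Hook the packed craft box shut

### The job

Two plywood craft boxes stand on the dyeing table, each with a swinging hook latch on top. One is packed and both of its lids are down: swing its hook fully home onto the stud, and let go. The other box is still being filled, with one lid standing up: leave its hook as it is.

Things in the scene. Friction and masses are not known exactly. Their poses are not given: they have to be found in the camera images.
- packed_hook (a joint): Steel hook on the packed box: a flat bar swinging level just above the lids. 0 = fully home at a firm stop, its forked end round the stud under the stud's head; grows to 1.7 rad as it opens, counter-clockwise seen from above, so closing is clockwise. Starts at 0.8 to 1.4. Slightly stiff (0.06 N m, about 1 N at the knob); no spring, stays where left.
- packed_knob (a point): Centre of the top of the black upright knob on that hook: cylinder 16 mm across, 36 mm tall, on the bar 60 mm from the pivot axis; pinch it or push its side. Top 45 mm above the lids. Site z is up, y points from pivot to knob. Round the knob nothing on the box is nearer its top than 31 mm below (the stud's head, 22 mm across, 35 mm beyond the closed knob along the bar).
- packed_pivot (a point): Top centre of the hook's pivot boss, 10 mm above the lids, on the upright hinge axis; axes as the knob's. The pivot sits on one lid of the packed box, the fixed headed stud on the other lid, 95 mm from the pivot. Box: plywood, 150 x 220 mm, 70 mm high, does not move; its two flat lids meet at a seam halfway along its length.
- filling_knob (a point): Top centre of the like knob on the hook of the other box, to be left alone. Same size of box and hook, but one of its two lids stands up (to about 170 mm above the table), showing small bottles inside. The knob's top is 45 mm above the shut lid.

How it is judged:
At the end, for the whole second after the job is handed in: The packed box's hook is home over its stud, within 0.17 rad (10 degrees) of its stop, and at rest; the other box's hook is where it was, its knob within 20 mm of its start (value of joint packed_hook below 0.17 rad and velocity of joint packed_hook between -0.05 and 0.05 rad/s and distance of filling_knob from where it was at the start of the episode below 0.02 m); the robot touches nothing.
It fails at once if the hook of the box that is still being filled is moved (its knob by more than 20 mm) (distance of filling_knob from where it was at the start of the episode above 0.02 m).
It also fails if it takes over 32 s, if anything falls off the work surface, if the arm or the gripper's body presses on something with over 40 N, if the wrist force passes 120 N, or if a joint passes its speed limit or range.

### The arm

A 6-joint arm with a two-finger parallel gripper is mounted at the origin on the work surface. World frame = base frame: x ahead of the robot, y to its left, z up, the work surface at z = 0. Lengths are in m, angles in rad, forces in N, time in s.
With the tool pointing down it reaches from about 0.35 to 0.775 m from the base axis. Payload 5.5 kg.
Tool frame: the origin (TCP) lies on the centre line of the jaws, within the pads' length; the fingertips stand 11 mm ahead of it and the grasp point (between the pads) lies 8 mm behind it; z points along the fingers, y is the line along which they close (so a half turn about z gives the same grasp; the last joint's range is limited). The gripper opens to 85 mm and grips with 20 to 120 N. Pads are 22 mm wide; open, the fingers measure 114 mm over their backs; the gripper's body (76 mm by 85 mm) begins 54 mm behind the grasp point. The pads swing forward as they close: fully open they stand 13 mm farther back than shut.
Start: joints at [1.158, 0.313, 0.046, 1.304, 0, 1.431], TCP at [0.155, 0.554, 0.242] pointing down, gripper open.
Joint ranges: [-2.76, 2.76], [-0.86, 1.69], [-1.03, 1.26], [-2.2, 2.34], [-1.47, 1.5], [-3.14, 3.14]. Speed limits (rad/s): [2.57, 2.57, 3.14, 3.14, 3.14, 3.14].

### API

Orientations are given as a unit quaternion [w, x, y, z].
In Python, from workcell import get_state, eyes, env gives the robot as it stands.
- The arm moves only by the shell command python3 -m inch 'ROWS' [OPENING] [FORCE]. ROWS is JSON, one flat list of numbers, 4 for each row, row after row: the shift along the tool's x, y, z in cm, then the turn about the tool's z in rad. A call has exactly 5 rows; each row shifts and turns the commanded pose from where the row before left it, along the tool's axes as they then stand; what a row does not reach is not made up. A row lasts 1/12 s, in which the tool goes at most 41.7 mm and 7.16 degrees, less where a joint would pass 70% of its speed; a pose out of reach is approached as far as the arm can. A call is refused whole if a number of a shift passes 4.17 or a number of a turn 0.125, either way. A call with a gripper value outside its range is refused whole. OPENING is the opening, from -1 (shut) to 1 (fully open), set as the call begins (- or left out, the last holds). The fingers move at their own pace and stop on an object; FORCE is the grip in N (left out, the last holds). Time passes only in rows, so rows that do not move let the fingers close, or fill a call up. It gives the time, the measured TCP pose, the force, the opening and the grip force at its end, in the units of the state.
- get_state(): the state, without advancing time (a new reading comes with each control period).
- eyes.read_camera(name): name is "scene" or "side" or "wrist"; returns the picture (384x512x3 uint8, red, green, blue); there is no depth.
- eyes.camera_info(name): a dict with "fovy" (degrees; the focal length in pixels is half the picture's height over the tangent of half this angle, whatever the lens; pixels are square), "cx", "cy" (the principal point, pixels), "xyz" and "orientation" of the camera in the world. Camera axes: x right, y down, z forward; pixel columns grow to the right and rows downward; lengths in m; the calibration is good to about 2 mm. A picture is of the moment at which its call begins: read the wrist's pose just before it. camera_info takes no time and is no camera call; for the wrist camera it gives the pose at the moment of the call.
- env.hand_in(): hands the job in; it is judged then, once.
The state is a dict: "clock": time; "joint_pos": joint angles; "qvel": joint speeds; "tau": joint torques, N m; "tcp_pos": TCP position; "orientation": TCP orientation; "wrist_force": force on the tool from outside, world axes, zero at the start; "ft_torque": the same for the moment, N m; "finger_gap": finger opening in m; "grip_force": force on a finger pad.
Only numpy, scipy, OpenCV 4.12 (cv2) and the standard library are available. Lean on these libraries where they do the work, as an engineer would, in place of code of your own. Each camera call takes 0.05 s, during which the arm holds its last target. There are 200 camera calls.

## Working session

There is one attempt and no reset: what is moved stays moved. The work goes in short steps, Python scripts to look and compute and a shell command to move; the robot and the scene stay as the last step left them, time stands still between calls to the robot, and variables do not carry over. Pictures are saved under pics/ and viewed, at most 10 in all, crops included, and the job is handed in when it is done.

```bash
mkdir -p pics; cat > h.py <<'E'
import numpy as np, cv2
from scipy.spatial.transform import Rotation as R
from workcell import get_state, eyes, env
def rot(q): return R.from_quat(np.r_[q[1:],q[0]]).as_matrix()
def cam(n):
    i=eyes.camera_info(n); f=192/np.tan(np.radians(i["fovy"])/2)
    return f,i["cx"],i["cy"],np.array(i["xyz"]),rot(i["orientation"])
def onplane(c,u,v,z):
    f,cx,cy,p,M=c; d=M@np.array([(u-cx)/f,(v-cy)/f,1]); return p+d*(z-p[2])/d[2]
def proj(c,P):
    f,cx,cy,p,M=c; q=M.T@(np.array(P)-p); return q[:2]/q[2]*f+[cx,cy]
E
python3 - <<'E'
from h import *
a=[eyes.read_camera(n) for n in("scene","side")]
for n,i in zip(("scene","side"),a): cv2.imwrite(f"pics/{n}0.png",i[:,:,::-1])
print({n:eyes.camera_info(n) for n in("scene","side","wrist")}); s=get_state(); print(s["tcp_pos"],s["orientation"],s["clock"])
E
```

```text
{'scene': {'fovy': 46.65664092592952, 'cx': 261.2624618471042, 'cy': 196.30752856833143, 'xyz': array([1.07539097, 0.55528021, 0.77815331]), 'orientation': array([-0.14661242,  0.33279816,  0.84188096, -0.39873128])}, 'side': {'fovy': 49.314132292072465, 'cx': 254.9637777900084, 'cy': 192.73677411418115, 'xyz': array([ 0.44557792, -0.6901135 ,  0.52907042]), 'orientation': array([-0.50003403,  0.86208312, -0.0655762 ,  0.04978382])}, 'wrist': {'fovy': 70.26216767956346, 'cx': 258.3602648440493, 'cy': 191.10768125237595, 'xyz': array([0.07935695, 0.57403748, 0.37288433]), 'orientation': array([0.12408475, 0.78666529, 0.59753606, 0.0933346 ])}}
[0.15475571 0.55333182 0.24148377] [-2.21566500e-04  1.35959944e-01  9.90713990e-01 -7.96796668e-04] 0.1
```

View pics/scene0.png

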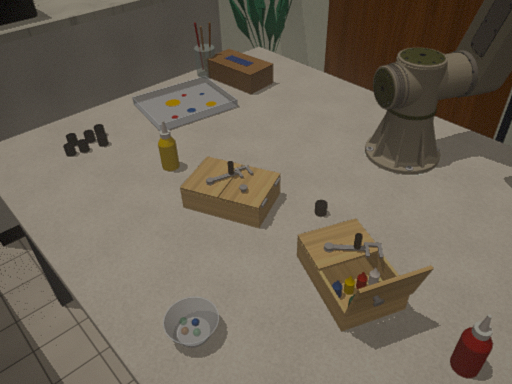

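View pics/side0.png

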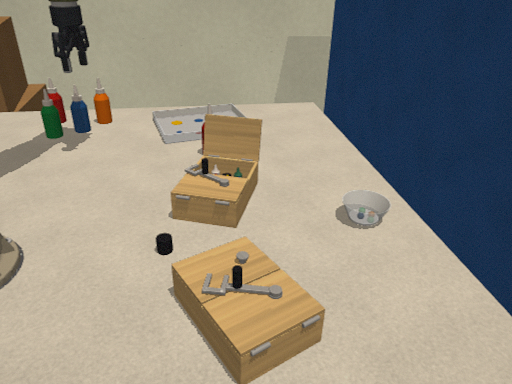

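The scene view shows the packed box's knob top at about (231,163), pivot at (211,181) and stud at (243,188). In the side view these are at (237,268), (275,291) and (242,257). The box being filled, with its raised lid, is nearer the robot's left: knob top (358,235) in the scene view.

```bash
python3 - <<'E'
from h import *
S,D=cam("scene"),cam("side")
for n,a,b,z in(("knob",(231,163),(237,268),.115),("pivot",(211,181),(275,291),.08),("stud",(243,188),(242,257),.084)):
    print(n,onplane(S,*a,z).round(3),onplane(D,*b,z).round(3))
print("fill",onplane(S,358,235,.115).round(3),onplane(D,205,160,.115).round(3))
s=get_state(); print(rot(s["orientation"]).round(3))
E
```

```text
knob [ 0.509 -0.192  0.115] [ 0.508 -0.199  0.115]
pivot [ 0.567 -0.206  0.08 ] [ 0.564 -0.219  0.08 ]
stud [ 0.53  -0.124  0.084] [ 0.524 -0.135  0.084]
fill [0.484 0.194 0.115] [0.483 0.191 0.115]
[[-0.963  0.269 -0.001]
 [ 0.269  0.963 -0.002]
 [ 0.    -0.002 -1.   ]]
```

```bash
A='[-3.18,-2.27,0,0,-3.18,-2.27,0,0,-3.18,-2.27,0,0,-3.18,-2.27,0,0,-3.18,-2.27,0,0]'
python3 -m inch '[-3.18,-2.27,0,0,-3.18,-2.27,0,0,-3.18,-2.27,0,0,-3.18,-2.27,0,0,-3.18,-2.27,0,0]'
python3 -m inch '[-3.18,-2.27,0,0,-3.18,-2.27,0,0,-3.18,-2.27,0,0,-3.18,-2.27,0,0,-3.18,-2.27,0,0]'
```

```text
clock: 0.52
tcp_pos: [0.2779, 0.4, 0.2419]
orientation: [-0.0, 0.136, 0.991, -0.0]
wrist_force: [0.1, 0.3, 0.6]
finger_gap: 0.0856
grip_force: 0.0
clock: 0.93
tcp_pos: [0.4006, 0.2477, 0.2421]
orientation: [-0.0, 0.136, 0.991, -0.0]
wrist_force: [1.7, -0.3, -0.6]
finger_gap: 0.0859
grip_force: 0.0
```

Tracking is accurate, so I'll continue to a point over the packed knob.

```bash
python3 -m inch '[-1.5,-2.66,0,0,-1.5,-2.66,0,0,-1.5,-2.66,0,0,-1.5,-2.66,0,0,-1.5,-2.66,0,0]' >/dev/null
python3 -m inch '[-1.5,-2.66,0,0,-1.5,-2.66,0,0,-1.5,-2.66,0,0,-1.5,-2.66,0,0,-1.5,-2.66,0,0]' >/dev/null
python3 -m inch '[-1.5,-2.66,0,0,-1.5,-2.66,0,0,-1.5,-2.66,0,0,-1.5,-2.66,0,0,-1.5,-2.66,0,0]'
python3 -m inch '[0,0,0,0.11,0,0,0,0.11,0,0,0,0.11,0,0,0,0.11,0,0,0,0]' 
python3 - <<'E'
from h import *
import pickle
c=cam("wrist"); i=eyes.read_camera("wrist"); cv2.imwrite("pics/w1.png",i[:,:,::-1]); pickle.dump(c,open("c.pkl","wb"))
print([proj(c,P).round() for P in([.5085,-.195,.115],[.565,-.212,.08],[.527,-.13,.084])])
E
```

```text
clock: 2.18
tcp_pos: [0.5091, -0.1968, 0.2418]
orientation: [-0.0, 0.136, 0.991, 0.0]
wrist_force: [0.1, 0.9, -1.3]
finger_gap: 0.0856
grip_force: 0.0
clock: 2.6
tcp_pos: [0.5089, -0.1954, 0.2417]
orientation: [-0.001, 0.35, 0.937, 0.0]
wrist_force: [0.5, -0.2, 1.0]
finger_gap: 0.0854
grip_force: 0.0
[array([259., 186.]), array([279., 221.]), array([316., 152.])]
```

View pics/w1.png

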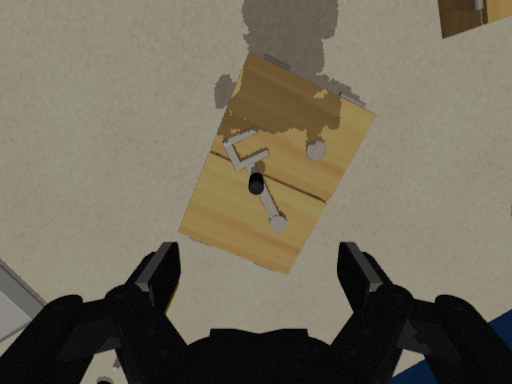

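The wrist view shows the knob at about (256,182), pivot at (278,222) and stud at (316,150), all within about 3 px of my predictions. Next I descend around the knob and pinch it.

```bash
python3 -m inch '[0,0,2.7,0,0,0,2.7,0,0,0,2.7,0,0,0,2.7,0,0,0,2.6,0]'
python3 -m inch '[0,0,0,0,0,0,0,0,0,0,0,0,0,0,0,0,0,0,0,0]' -0.4 20
python3 -m inch '[0,0,0,0,0,0,0,0,0,0,0,0,0,0,0,0,0,0,0,0]' -1 20
python3 -m inch '[0,0,0,0,0,0,0,0,0,0,0,0,0,0,0,0,0,0,0,0]'
```

```text
clock: 3.07
tcp_pos: [0.5089, -0.195, 0.1069]
orientation: [-0.0, 0.347, 0.938, 0.0]
wrist_force: [-0.1, -0.5, 0.4]
finger_gap: 0.0854
grip_force: 0.0
clock: 3.48
tcp_pos: [0.5105, -0.196, 0.1102]
orientation: [0.002, 0.349, 0.937, -0.0]
wrist_force: [0.0, -0.9, -0.0]
finger_gap: 0.0265
grip_force: 0.0
clock: 3.9
tcp_pos: [0.5098, -0.1959, 0.1098]
orientation: [0.001, 0.349, 0.937, -0.0]
wrist_force: [-1.2, -0.3, 6.7]
finger_gap: 0.0147
grip_force: 20.2
clock: 4.32
tcp_pos: [0.5098, -0.1959, 0.1098]
orientation: [0.001, 0.349, 0.937, -0.0]
wrist_force: [-2.2, 0.0, 5.7]
finger_gap: 0.015
grip_force: 20.2
```

```bash
python3 -m inch '[0.2,0.48,0,0,0.16,0.5,0,0,0.11,0.51,0,0,0.07,0.52,0,0,0.02,0.52,0,0]'
python3 -m inch '[-0.02,0.5,0,0,-0.07,0.5,0,0,-0.11,0.5,0,0,-0.15,0.5,0,0,0,0,0,0]'
python3 -m inch '[-0.15,0.3,0,0,-0.15,0.2,0,0,0,0,0,0,0,0,0,0,0,0,0,0]'
python3 - <<'E'
from h import *
i=eyes.read_camera("side"); cv2.imwrite("pics/s2.png",cv2.resize(i[200:384,130:350,::-1],None,fx=3,fy=3))
E
```

```text
clock: 4.73
tcp_pos: [0.5204, -0.1726, 0.1096]
orientation: [-0.001, 0.349, 0.937, -0.001]
wrist_force: [-8.4, 1.9, 11.5]
finger_gap: 0.0148
grip_force: 20.6
clock: 5.15
tcp_pos: [0.5374, -0.1592, 0.1093]
orientation: [0.0, 0.349, 0.937, 0.0]
wrist_force: [-1.3, 2.2, 6.0]
finger_gap: 0.0149
grip_force: 20.5
clock: 5.57
tcp_pos: [0.539, -0.1587, 0.1092]
orientation: [-0.003, 0.35, 0.937, -0.002]
wrist_force: [-13.3, -2.8, 12.5]
finger_gap: 0.0148
grip_force: 21.3
```

View pics/s2.png

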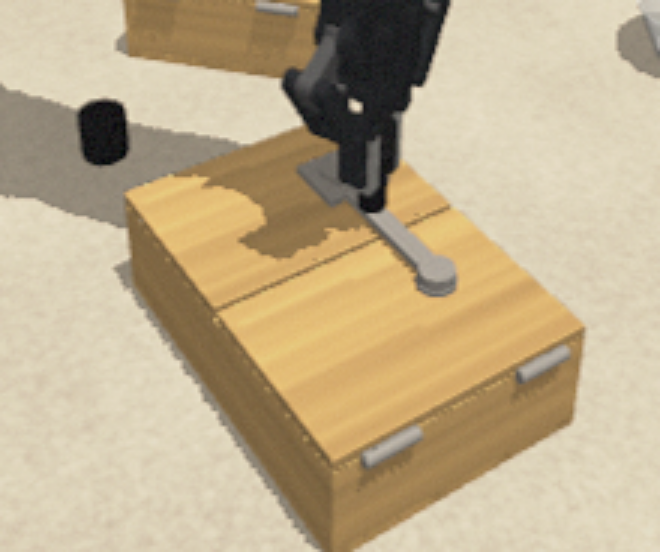

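The hook looks aligned with the stud, and the 13 N reaction runs back along the closing tangent, which suggests it has met the stop. I'll nudge a little more to confirm.

```bash
python3 -m inch '[-0.1,0.2,0,0,-0.1,0.2,0,0,0,0,0,0,0,0,0,0,0,0,0,0]'
```

```text
clock: 6.03
tcp_pos: [0.5392, -0.1585, 0.109]
orientation: [-0.006, 0.351, 0.937, -0.005]
wrist_force: [-25.6, -9.2, 18.3]
finger_gap: 0.0147
grip_force: 22.4
```

It's firmly on the stop: the force doubled with no motion. Now I relieve the load, open and lift.

```bash
python3 -m inch '[0.1,-0.2,0,0,0.1,-0.2,0,0,0,0,0,0,0,0,0,0,0,0,0,0]'
python3 -m inch '[0,0,0,0,0,0,0,0,0,0,0,0,0,0,0,0,0,0,0,0]' 0.3
python3 -m inch '[0,0,-0.5,0,0,0,-2,0,0,0,-3,0,0,0,-3,0,0,0,-3,0]'
python3 -m inch '[-2,0,-2,0,-3,0,0,0,-3,0,0,0,-3,0,0,0,0,0,0,0]'
python3 - <<'E'
from h import *
i=eyes.read_camera("scene")[120:350,150:450,::-1]; cv2.imwrite("pics/c3.png",cv2.resize(i,None,fx=2.5,fy=2.5))
i=eyes.read_camera("side"); cv2.imwrite("pics/s3.png",cv2.resize(i[130:384,130:350,::-1],None,fx=2.3,fy=2.3))
E
```

```text
clock: 6.45
tcp_pos: [0.5389, -0.1587, 0.1091]
orientation: [-0.003, 0.35, 0.937, -0.002]
wrist_force: [-13.1, -2.6, 12.3]
finger_gap: 0.0145
grip_force: 21.4
clock: 6.87
tcp_pos: [0.5431, -0.1578, 0.1082]
orientation: [0.0, 0.349, 0.937, 0.0]
wrist_force: [0.1, -0.3, -0.4]
finger_gap: 0.0557
grip_force: 0.0
clock: 7.28
tcp_pos: [0.5426, -0.1576, 0.2246]
orientation: [-0.0, 0.349, 0.937, 0.0]
wrist_force: [0.3, -0.3, -0.3]
finger_gap: 0.0557
grip_force: 0.0
clock: 7.7
tcp_pos: [0.6292, -0.2333, 0.2414]
orientation: [0.001, 0.35, 0.937, -0.0]
wrist_force: [-0.7, -0.0, 0.4]
finger_gap: 0.0554
grip_force: 0.0
```

View pics/c3.png

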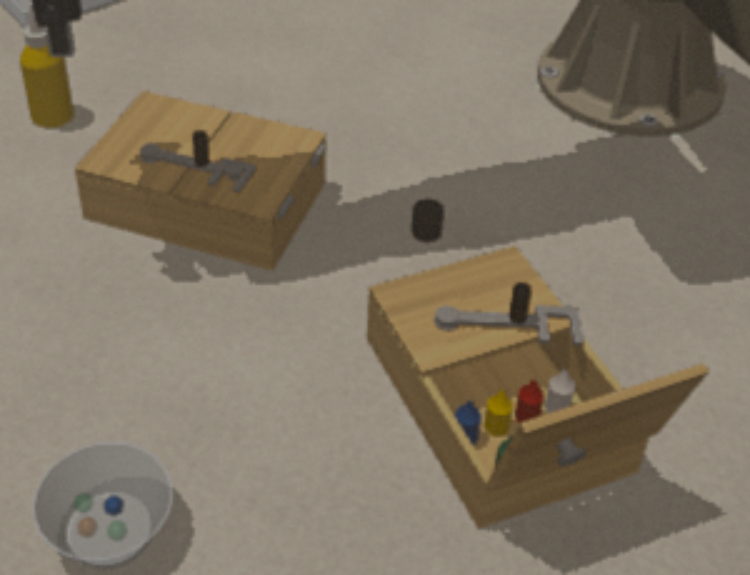

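View pics/s3.png

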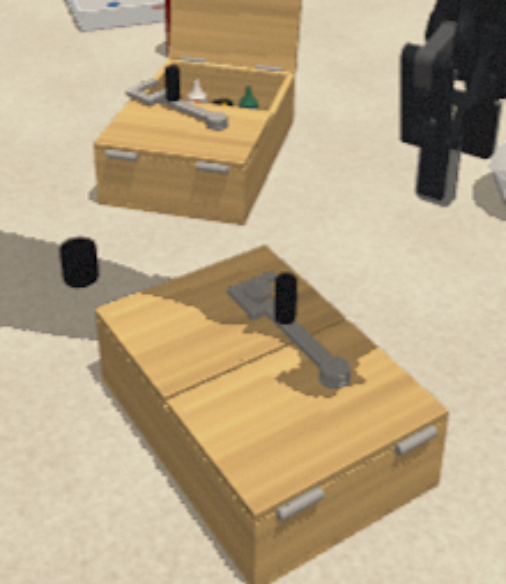

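The fork is round the stud (crop at about (235,170) in the scene view), the other hook hasn't moved, and the gripper is clear of everything.

```bash
python3 -m inch '[0,0,0,0,0,0,0,0,0,0,0,0,0,0,0,0,0,0,0,0]' >/dev/null
python3 -c "
from workcell import env
print(env.hand_in())"
```

```text
the job is handed in; nothing more can be done
None
```

I swung the packed box's hook onto its stud until it met the stop, let go and backed the gripper clear. The other box's hook looks unmoved in the pictures, and I handed the job in at about 8 s; no verdict was returned.

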